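# Lock the salvaged battery pack away in the self-latching bench cabinet

## Task

Put the salvaged battery pack away: push the pull-out tray it lies on fully home into the yellow bench cabinet, then swing the door shut and press it until the sprung latch bolt rides over its keeper and snaps in, so that the door stays shut when you let go. Press lightly and steadily: do not ram the tray, slam the door or force the latch, and leave the other things on the bench alone.

Things in the scene. Friction and masses are not known exactly. Their poses are not given: they have to be found in the camera images.
- cabinet: Fixed yellow steel bench cabinet, opening roughly towards the robot. Origin on the bench under the centre of its front frame: +x into the cabinet, +y to the hinge side, z up. 180 wide (y -90..90), 225 deep (x 0..225), roof top at z 195, on 30 mm feet.
- keeper_slots (a point): Slotted holes in the cabinet's right wall, at (50, -90, 160) in its frame. The keeper (steel strike with a rolled lip and a sprung rubber buffer) is bolted here, out to y -123, forward to x -55 at most, z 150..184. It may be set anywhere over 13 mm fore and aft and is not measured: the depth at which the bolt snaps in must be felt.
- tray (a joint): Galvanised pull-out tray on runners along the cabinet's x, in m: 0 = home against its back stop, positive = drawn out towards the robot (starts 0.06 to 0.12). Slides with 2 to 4 N and stays where left. Front plate 158 wide, z 120..163, 3 thick; at home it is still 6 mm ahead of the frame, so fingers pointing straight down in front of it can push it all the way. Side walls reach z 145.
- tray_front (a point): Centre of the outer face of the tray's front plate, z 140; moves with the tray. At home it is at (-6, 0, 140) mm in the cabinet's frame.
- door (a joint): Yellow pan door of thin sheet, 200 from hinge to free edge, z 40..192, 18 deep. Angle in rad: 0 = its back 2 mm before the frame, growing as it opens to the robot (starts 1.6 to 2.1); latched it rests between 0.00 and 0.07, as the keeper is set. Takes 0.06 N m to swing and stays where left. Closing faster than 1.5 rad/s is slamming; below 0.25 rad a press over 12 N is forcing.
- door_hinge (a point): Point on the door's vertical hinge axis, in the plane of the door's outer face, z 168; at (-20, 100, 168) mm in the cabinet's frame.
- latch_face (a point): Centre of the flat front of the steel latch case on the door's outer face, the place to press: 174 mm from the hinge along the door, 20 proud of the outer face, z 168. Case 48 wide, 44 high (z 146..190). Frame turns with the door: +x is the way the door pushes shut, -y runs from hinge to free edge. A thin red pin stands 6 mm above the case top and moves with the bolt.
- bolt (a joint): Sprung latch bolt, brass nose, in m: 0 = fully out, 16 mm past the door's edge; grows as it is pushed into the case (to 0.0145). Nose 18 high, closing side bevelled about 40 degrees. The keeper's lip pushes it in 13 mm over the last 20 mm of closing, then it springs out behind the lip. Its spring is light, 1 to 2 N.
- bolt_tip (a point): Tip of the bolt's nose, moves with bolt and door. Pressing at the latch case: 2 to 3 N while the bolt rides up the lip, then the buffer on the keeper adds 1.2 N per mm over the last 4 to 6 mm, and the bolt snaps in at 5 to 8 N; 2 to 3 mm further the buffer is solid. The buffer pushes an unlatched door back out. A press that has reached 9 N has latched at every setting.
- pack: Loose blue battery pack, 56 x 100 x 22 mm, 0.2 to 0.4 kg, lying on the tray floor (z 122). Origin at the centre of its underside. It rides along with the tray.
- board: Bystander: loose green circuit board, 150 x 95 mm, up to 32 mm high with its parts, on the bench in front and to the right. Origin under its centre.
- screwdriver: Bystander: loose screwdriver with a red handle lying on the bench at the left. Origin under its middle.
- bowl: Bystander: loose steel bowl, 100 mm wide, 40 high, on the bench at the right. Origin under its centre.
- bin: Bystander: loose galvanised bin, 140 x 100 x 45 mm, with salvaged parts, on the bench at the right, further back. Origin under its centre.
Things that resemble listed ones, but are neither listed nor needed, are in the scene too. There is more than one size of the pack; the one meant has the size given above.

How it is judged:
By the outcome, as a careful person would: the job done as asked, in the order asked, and still so for the second after the job is handed in, with the robot touching nothing.
It also fails if it takes over 58 s, if anything falls off the work surface, if the arm or the gripper's body presses on something with over 40 N, if the wrist force passes 120 N, or if a joint passes its speed limit or range.

## Robot

A 7-joint arm with a two-finger parallel gripper is mounted at the origin on the work surface. World frame = base frame: x ahead of the robot, y to its left, z up, the work surface at z = 0. Lengths are in m, angles in rad, forces in N, time in s.
With the tool pointing down it reaches from about 0.425 to 0.95 m from the base axis. Payload 4.7 kg.
Tool frame: the origin (TCP) lies on the centre line of the jaws, within the pads' length; the fingertips stand robot.nose_length ahead of it and the grasp point (between the pads) lies 8 mm behind it (robot.nose_length is the distance from the TCP to the fingertips, in m); z points along the fingers, x is the direction in which the jaws open and shut, and the axes are right-handed (so a half turn about z gives the same grasp; the last joint's range is limited). The gripper opens to 85 mm and grips with 20 to 120 N. Pads are 22 mm wide; open, the fingers measure 114 mm over their backs; the gripper's body (76 mm by 85 mm) begins 54 mm behind the grasp point. The pads swing forward as they close: fully open they stand 13 mm farther back than shut.
Start: joints at [-1.207, 0.469, -0.049, 1.532, 0.024, 1.141, -0.082], TCP at [0.258, 0.624, 0.242] pointing down, gripper open.
Joint ranges: [-2.59, 2.59], [-0.33, 1.99], [-1.39, 1.29], [0.1, 2.45], [-1.04, 4.18], [0.21, 1.99], [-2.66, 2.66]. Speed limits (rad/s): [2.57, 2.57, 3.14, 3.14, 3.14, 3.14, 3.14].

## Interface

Orientations are given as [roll, pitch, yaw] about the fixed x, y, z axes, in that order (R = Rz(yaw) Ry(pitch) Rx(roll)).
In Python, from plant import robot gives the robot as it stands. Calls block until the motion is done:
- robot.goto(position, orientation): joint-space move of the TCP to a pose.
- robot.move_straight(position, vel=0.15, attitude=None, contact_N=None): straight line of the TCP; attitude=None keeps the orientation; vel is the mean speed in m/s. With contact_N (N) it stops when the force on the tool has changed by that much, and returns True; else False.
- robot.move_joints(angles): joint-space move.
- robot.grip(opening, strength=None): opening from 0.0 (shut) to 1.0 (fully open); strength is the grip in N (None keeps the last); returns when the fingers have stopped.
- robot.sleep(seconds).
- robot.inverse_kinematics(position, orientation): joint angles nearest the present ones, or None.
- robot.sense(): the state.
- robot.grab_frame(name): name is "scene" or "top" or "wrist"; returns a dict with "image" (420x560x3 uint8, red, green, blue), "range_z" (420x560 float32, m along the optical axis (not along the pixel's ray), 0 where there is no reading), "fx", "fy", "cx", "cy" (pixels), "R" (3x3) and "t" (3): a world point X has camera coordinates R X + t. Camera axes: x right, y down, z forward; pixel columns grow to the right and rows downward; lengths in m; the calibration is good to about 2 mm. A picture is of the moment at which its call begins.
A pose or a line that the arm cannot do raises robot.IKError and nothing moves.
- robot.close_job(): hands the job in, once; it reports no verdict.
The state is a dict: "t": time; "joint_pos": joint angles; "joint_velocities": joint speeds; "effort": joint torques, N m; "tcp_pos": TCP position; "tcp_rot": TCP orientation; "wrist_force": force on the tool from outside, world axes, zero at the start; "torque": the same for the moment, N m; "opening": opening from 0.0 (shut) to 1.0 (fully open).
Only numpy, scipy, OpenCV 4.12 (cv2) and the standard library are available. Lean on these libraries where they do the work, as an engineer would, in place of code of your own. Each camera call takes 0.05 s, during which the arm holds its last target. There are 200 camera calls.

## Working session

There is one attempt and no reset: what is moved stays moved. The work goes in short steps, each a Python script; the robot and the scene stay as the last script left them, time stands still between calls to the robot, and variables do not carry over. Pictures are saved under pics/ and viewed, on a budget of 10 in all, crops included, one or two more only if the job needs it, and the job is handed in when it is done.

```bash
ls; mkdir -p pics; python3 - <<'E'
from plant import robot
import cv2,numpy as np
for n in("scene","top"):
    f=robot.grab_frame(n); np.savez(f"{n}0.npz",**f)
    cv2.imwrite(f"pics/{n}0.png",cv2.cvtColor(f["image"],cv2.COLOR_RGB2BGR))
    print(n,f["fx"],f["cx"],f["cy"],np.round(-f["R"].T@f["t"],3),np.round(f["R"],2).tolist())
print(robot.sense(),robot.nose_length)
E
```

```text
pics
scene 510.51525039850384 269.1955008409578 201.91689088990512 [ 0.993 -0.595  1.291] [[0.81, 0.59, 0.0], [0.5, -0.68, -0.53], [-0.31, 0.43, -0.84]]
top 423.30649329108485 270.4672523196002 203.78290569579076 [ 0.447 -0.006  1.177] [[-0.0, -1.0, 0.01], [-0.99, 0.0, -0.1], [0.1, -0.01, -0.99]]
{'t': 0.1, 'joint_pos': array([-1.20689954,  0.46941484, -0.04861394,  1.53358191,  0.0241173 ,
        1.14099601, -0.08229053]), 'joint_velocities': array([-2.47959126e-05, -1.64083440e-03, -6.35877682e-04, -2.40718319e-03,
        1.77087607e-05, -1.63513332e-03,  4.07922411e-04]), 'effort': array([ 5.25364649e-04, -5.11516070e+01, -4.72149812e-02, -2.38390321e+01,
        1.07479503e-02,  4.39204960e-03, -2.07846711e-05]), 'tcp_pos': array([0.25815819, 0.62313202, 0.24132681]), 'tcp_rot': array([3.14152258e+00, 1.81241012e-03, 1.17806229e+00]), 'wrist_force': array([-0.2319274 , -0.44126913, -0.18211554]), 'torque': array([ 5.25697744e-03, -6.12131027e-05,  6.21587524e-03]), 'opening': 0.9964375637236966} 0.011
```

View pics/scene0.png

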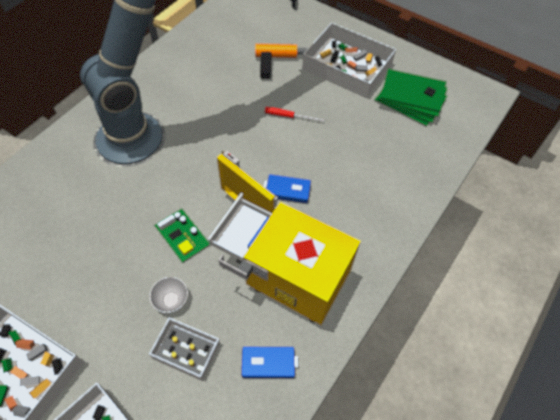

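View pics/top0.png

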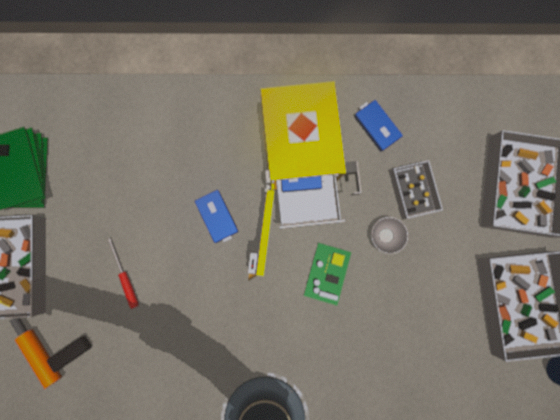

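The scene view shows the yellow cabinet (roof around 305,245), the tray drawn out at (240,228), the door open at (245,182) and the keeper at (236,265). In the top view the roof corners are about (262,88), (334,83), (345,174) and (268,179). The tray front is at about (310,225), the door strip runs (270,185) to (261,275), and the latch case is at (252,262). There are three blue packs: one on the tray at (300,183), and two on the bench at (216,216) and (378,125). The one meant is the one on the tray, and it isn't gripped anyway.

```bash
cat > h.py <<'E'
import numpy as np,cv2
def cast(f,uv,z):
    uv=np.atleast_2d(uv).astype(float)
    d=np.c_[(uv[:,0]-f["cx"])/f["fx"],(uv[:,1]-f["cy"])/f["fy"],np.ones(len(uv))]@f["R"]
    o=-f["R"].T@f["t"]; return o+d*((z-o[2])/d[:,2])[:,None]
def cloud(f):
    h,w=f["range_z"].shape; v,u=np.mgrid[:h,:w]; Z=f["range_z"]
    P=np.stack([(u-f["cx"])/f["fx"]*Z,(v-f["cy"])/f["fy"]*Z,Z],-1)
    return (P-f["t"])@f["R"]
E
python3 - <<'E'
from h import *
for n in("top","scene"):
    f=dict(np.load(n+"0.npz")); P=cloud(f)
    hsv=cv2.cvtColor(f["image"],cv2.COLOR_RGB2HSV)
    Y=((hsv[...,0]>18)&(hsv[...,0]<34)&(hsv[...,1]>140)&(hsv[...,2]>90))
    box=(P[...,0]>.3)&(P[...,0]<1.1)&(abs(P[...,1])<.3)
    roof=((Y|(P[...,2]>.17))&box&(abs(P[...,2]-.195)<.012)).astype(np.uint8)
    ro=cv2.morphologyEx(cv2.morphologyEx(roof,cv2.MORPH_CLOSE,np.ones((5,5))),cv2.MORPH_OPEN,np.ones((21,21)))
    c=max(cv2.findContours(ro,0,cv2.CHAIN_APPROX_NONE)[0],key=cv2.contourArea)
    W=cast(f,c[:,0],.195)[:,:2].astype(np.float32)
    r=cv2.minAreaRect(W); print(n,"roof",r,"\n",np.round(cv2.boxPoints(r),4).tolist(),"medz",np.median(P[ro>0][:,2]))
    d=Y&box&(cv2.dilate(ro,np.ones((9,9)))==0)&(abs(P[...,2]-.19)<.012)
    v,u=np.where(d); q=cast(f,np.c_[u,v],.192)[:,:2].astype(np.float32)
    print("door",len(q),cv2.minAreaRect(q),np.round(cv2.boxPoints(cv2.minAreaRect(q)),4).tolist())
    print("doorYmedz",np.median(P[d][:,2]) if d.any() else None)
E
python3 - <<'E'
import cv2,numpy as np
a=cv2.imread('pics/top0.png')[150:290,230:370]
b=cv2.imread('pics/scene0.png')[140:310,200:370]
cv2.imwrite('pics/c1.png',np.hstack([cv2.resize(a,(400,400),interpolation=2),cv2.resize(b,(400,400),interpolation=2)]))
E
```

```text
top roof ((0.726435124874115, -0.09206235408782959), (0.22631119191646576, 0.18022212386131287), 5.8826985359191895) 
 [[0.6046000123023987, -0.014000000432133675], [0.6230999827384949, -0.19329999387264252], [0.8482000231742859, -0.17010000348091125], [0.829800009727478, 0.009200000204145908]] medz 0.19559568113989526
door 645 ((0.4843229055404663, -0.0026278235018253326), (0.017702842131257057, 0.1994490772485733), 82.71878814697266) [[0.38429999351501465, 0.0012000000569969416], [0.582099974155426, -0.024000000208616257], [0.5843999981880188, -0.006500000134110451], [0.3865000009536743, 0.018799999728798866]]
doorYmedz 0.19237792753417107
scene roof ((0.7291030883789062, -0.09650993347167969), (0.22606800496578217, 0.19064567983150482), 5.922842025756836) 
 [[0.6068000197410583, -0.013399999588727951], [0.6265000104904175, -0.2029999941587448], [0.8514000177383423, -0.17970000207424164], [0.8317000269889832, 0.009999999776482582]] medz 0.19554700199905245
door 467 ((0.618851900100708, -0.09063151478767395), (0.2063775360584259, 0.46737220883369446), 88.61270141601562) [[0.38269999623298645, -0.18809999525547028], [0.8500000238418579, -0.19939999282360077], [0.8550000190734863, 0.006899999920278788], [0.38769999146461487, 0.018200000748038292]]
doorYmedz 0.19254127899496434
```

View pics/c1.png

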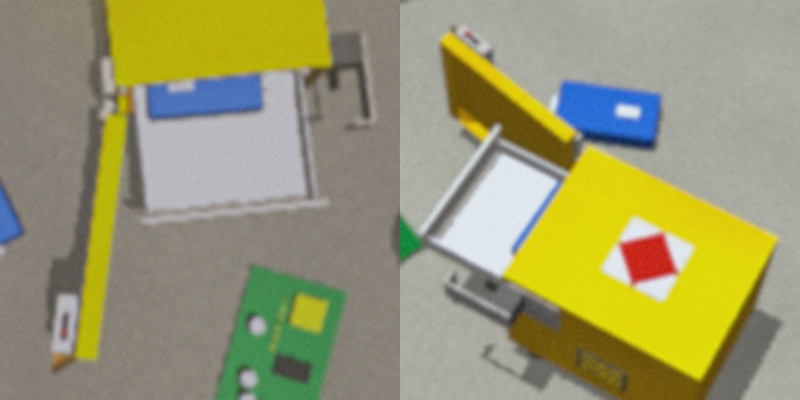

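The crop shows that the tray front plate's top edge runs (281,225) to (344,221) in the top view. The latch case, with red pin and brass nose, is on the door's outer (left) side. The hinge predicted from the roof (0.584,-0.006) matches the measured door corner within 1 mm, so the cabinet pose is good.

```bash
cat >> h.py <<'E'
YAW=np.deg2rad(5.88); O=np.array([.61385,-.10365]); TH0=1.80; HALF=.011
C,S=np.cos(YAW),np.sin(YAW); RC=np.array([[C,-S],[S,C]])
def cab(x,y,z): return np.r_[O+RC@[x,y],z]
def att(th=0): return [np.pi,0,YAW+np.pi/2-th]
def door(th,r,off,z):
    "tool position: r from hinge, finger face off outside the outer face"
    d=np.array([-np.sin(th),-np.cos(th)]); n=np.array([-np.cos(th),np.sin(th)])
    return cab(*(np.array([-.02,.1])+r*d+(off+HALF)*n),z)
E
python3 - <<'E'
from h import *; from plant import robot
f=dict(np.load("top0.npz"))
W=cast(f,[[280.7,225],[312,223],[343.7,221]],.163)[:,:2]; print("tray front cab",np.round((W-O)@RC,4).tolist())
for p,a in [(cab(-.15,0,.35),0),(cab(-.15,0,.153),0),(cab(-.017,0,.153),0)]+[(door(t,.12,.03,z),t) for t in(1.8,1.2,.4) for z in(.165,.3)]+[(door(t,.174,.03,.165),t) for t in(.5,0)]:
    q=robot.inverse_kinematics(p,att(a)); print(np.round(p,3),a,None if q is None else np.round(q,2))
E
```

```text
tray front cab [[-0.105, 0.0743], [-0.108, -0.0009], [-0.1111, -0.0773]]
[ 0.465 -0.119  0.35 ] 0 [-0.54  0.04  0.74  1.86 -0.03  1.25  1.89]
[ 0.465 -0.119  0.153] 0 [-0.29  0.28  0.54  2.1  -0.2   0.8   2.05]
[ 0.597 -0.105  0.153] 0 [-0.2   0.47  0.41  1.81 -0.23  0.91  1.99]
[0.47  0.05  0.165] 1.8 [-0.61  0.24  0.48  2.11 -0.15  0.82 -0.16]
[0.47 0.05 0.3 ] 1.8 [-0.68  0.07  0.52  1.94 -0.04  1.14 -0.27]
[ 0.458 -0.024  0.165] 1.2 [-0.49  0.22  0.52  2.14 -0.15  0.82  0.6 ]
[ 0.458 -0.024  0.3  ] 1.2 [-0.58  0.04  0.56  1.97 -0.03  1.14  0.47]
[ 0.509 -0.109  0.165] 0.4 [-0.32  0.34  0.56  2.01 -0.23  0.86  1.64]
[ 0.509 -0.109  0.3  ] 0.4 [-0.45  0.18  0.67  1.85 -0.12  1.15  1.54]
[ 0.479 -0.151  0.165] 0.5 [-0.34  0.32  0.69  2.05 -0.27  0.85  1.68]
[ 0.561 -0.184  0.165] 0 [-0.14  0.44  0.52  1.85 -0.27  0.92  2.17]
```

```bash
python3 - <<'E'
from h import *; from plant import robot
robot.grip(0.0,40)
robot.goto(cab(-.155,0,.35),att())
robot.move_straight(cab(-.155,0,.153),vel=.12)
F0=robot.sense()["wrist_force"]
def rep(m):
    s=robot.sense(); p=RC.T@(s["tcp_pos"][:2]-O); F=s["wrist_force"]-F0
    print(m,round(s["t"],2),"x,y",np.round(p,4),"F",np.round(np.r_[RC.T@F[:2],F[2]],2))
rep("pre")
print(robot.move_straight(cab(-.10,0,.153),vel=.03,contact_N=1.5)); rep("touch")
print(robot.move_straight(cab(-.025,0,.153),vel=.05,contact_N=8)); rep("push")
print(robot.move_straight(cab(-.010,0,.153),vel=.015,contact_N=6)); rep("home")
f=robot.grab_frame("top"); cv2.imwrite("pics/top1.png",cv2.resize(cv2.cvtColor(f["image"],cv2.COLOR_RGB2BGR)[60:300,200:420],(660,600)))
E
```

```text
pre 5.4 x,y [-1.546e-01 -1.000e-04] F [0. 0. 0.]
True
touch 6.56 x,y [-0.1194  0.0002] F [-0.68 -0.15  0.73]
False
push 8.62 x,y [-0.0248 -0.0001] F [-1.1  -0.6  -0.12]
True
home 9.3 x,y [-0.0159  0.0001] F [-0.24 -1.53  0.24]
```

```bash
python3 - <<'E'
from h import *; from plant import robot
def rep(m):
    s=robot.sense(); print(m,round(s["t"],2),np.round(RC.T@(s["tcp_pos"][:2]-O),4),np.round(s["wrist_force"],2))
rep("now")
print(robot.move_straight(cab(-.010,0,.153),vel=.01,contact_N=6)); rep("again")
robot.move_straight(cab(-.06,0,.153),vel=.1)
robot.move_straight(cab(-.08,0,.30),vel=.15); rep("clear")
robot.goto(door(1.8,.12,.06,.30),att(1.8)); rep("beside door")
f=robot.grab_frame("top"); cv2.imwrite("pics/top2.png",cv2.resize(cv2.cvtColor(f["image"],cv2.COLOR_RGB2BGR)[60:300,200:420],(660,600)))
f=robot.grab_frame("scene"); np.savez("scene1.npz",**f); cv2.imwrite("pics/scene1.png",cv2.resize(cv2.cvtColor(f["image"],cv2.COLOR_RGB2BGR)[130:330,180:400],(660,600)))
E
```

```text
now 9.35 [-0.0162  0.0002] [-0.25  0.43  0.07]
True
again 9.79 [-0.0158  0.0005] [ 0.07 -0.11  0.7 ]
clear 11.52 [-0.0804  0.0003] [-0.5  -0.16  0.37]
beside door 13.46 [-0.1207  0.1961] [-0.62  0.12  0.67]
```

View pics/scene1.png

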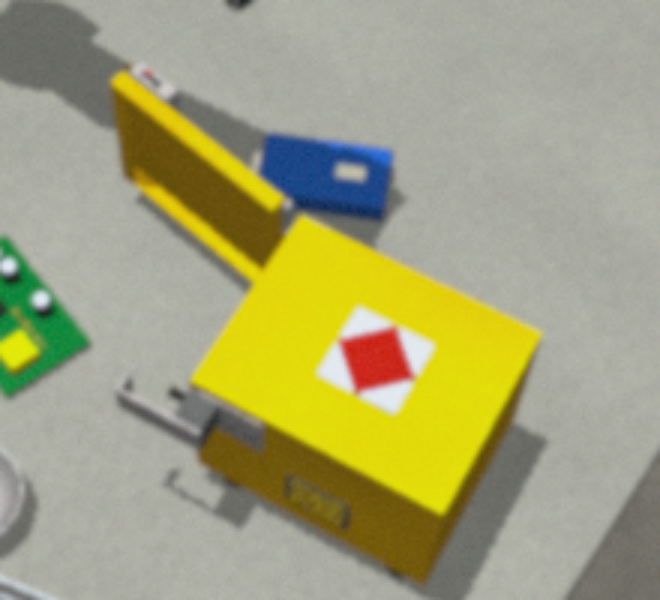

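The tray no longer projects past the roof, and it stopped at the same depth twice under a rising force, so it is home. The door is unmoved (free end about 120,75). Next I sweep the door.

```bash
python3 - <<'E'
from h import *; from plant import robot
r=.12; z=.165
def rep(m):
    s=robot.sense(); print(m,round(s["t"],2),np.round(s["tcp_pos"],4),np.round(s["wrist_force"],2))
robot.move_straight(door(1.8,r,.06,z),vel=.12); rep("down")
robot.move_straight(door(1.8,r,.004,z),vel=.08); rep("near")
for th in np.arange(1.7,.39,-.13):
    robot.move_straight(door(th,r,0,z),vel=.06,attitude=att(th),contact_N=8) and rep("CONTACT")
rep("th %.2f"%th)
robot.move_straight(door(th,r,.05,z),vel=.1)
robot.move_straight(door(th,r,.05,.30),vel=.15)
f=robot.grab_frame("top"); P=cloud(f)
cv2.imwrite("pics/top3.png",cv2.resize(cv2.cvtColor(f["image"],cv2.COLOR_RGB2BGR)[60:300,200:420],(660,600)))
f=robot.grab_frame("scene"); np.savez("scene2.npz",**f);cv2.imwrite("pics/scene2.png",cv2.resize(cv2.cvtColor(f["image"],cv2.COLOR_RGB2BGR)[130:330,180:400],(660,600)))
E
```

```text
down 14.83 [0.4742 0.0794 0.1656] [-0.51  0.72  0.22]
near 15.68 [0.4667 0.0241 0.165 ] [ 0.51 -0.54  0.28]
th 0.40 20.18 [ 0.5376 -0.1175  0.1649] [-0.76 -0.31  0.46]
```

View pics/scene2.png

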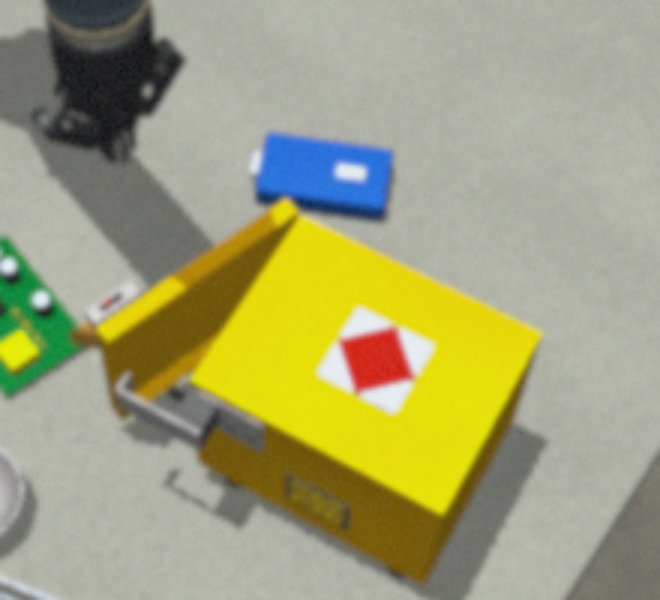

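The door stands at about 0.4 rad. The latch case is at about (113,300) in the crop and the keeper ahead of it at (160,410). Now the press on the case.

```bash
cat > press.py <<'E'
from h import *; from plant import robot
r=.174; z=.165
def force(th,n=4):
    a=[]
    for _ in range(n): robot.sleep(.02); a.append(robot.sense()["wrist_force"])
    F=np.mean(a,0)[:2]; return F@(RC@[-np.cos(th),np.sin(th)])
E
python3 - <<'E'
from press import *
robot.goto(door(.4,r,.07,.30),att(.4))
robot.move_straight(door(.4,r,.07,z),vel=.12)
robot.move_straight(door(.4,r,.03,z),vel=.1)
b=force(.4,8); print("base",b,robot.sense()["t"])
hit=robot.move_straight(door(.30,r,.02,z),vel=.06,attitude=att(.3),contact_N=5)
if not hit: hit=robot.move_straight(door(.2,r,.02,z),vel=.04,attitude=att(.2),contact_N=5)
print("hit",hit,robot.sense()["t"])
th=.2; F=0; log=[]
while not hit and th>-.03 and robot.sense()["t"]<44:
    th-=.005 if F<4 else .0025
    c=robot.move_straight(door(th,r,.02,z),vel=.01,attitude=att(th),contact_N=4)
    F=force(th,3 if F<4 else 4)-b; log.append((round(th,4),round(F,2),int(c)))
    if F>=9.2: break
print(log); print(robot.sense()["t"],robot.sense()["tcp_pos"])
E
```

```text
base 0.30910290066978735 24.2833
hit False 25.4833
[(0.195, np.float64(0.15), 0), (0.19, np.float64(-0.33), 0), (0.185, np.float64(-0.4), 0), (0.18, np.float64(-0.48), 0), (0.175, np.float64(-0.34), 0), (0.17, np.float64(0.68), 0), (0.165, np.float64(-0.03), 0), (0.16, np.float64(-0.69), 0), (0.155, np.float64(-1.03), 0), (0.15, np.float64(-0.22), 0), (0.145, np.float64(-0.02), 0), (0.14, np.float64(-0.44), 0), (0.135, np.float64(0.08), 0), (0.13, np.float64(-0.35), 0), (0.125, np.float64(-0.88), 0), (0.12, np.float64(1.3), 0), (0.115, np.float64(2.01), 0), (0.11, np.float64(2.48), 0), (0.105, np.float64(1.89), 0), (0.1, np.float64(1.67), 0), (0.095, np.float64(2.12), 0), (0.09, np.float64(1.97), 0), (0.085, np.float64(2.17), 0), (0.08, np.float64(2.27), 0), (0.075, np.float64(2.6), 0), (0.07, np.float64(3.14), 0), (0.065, np.float64(3.27), 0), (0.06, np.float64(3.61), 0), (0.055, np.float64(3.61), 0), (0.05, np.float64(3.72), 0), (0.045, np.float64(4.45), 0), (0.0425, np.float64(4.08), 0), (0.04, np.float64(2.5), 0), (0.035, np.float64(4.5), 0), (0.0325, np.float64(6.3), 0), (0.03, np.float64(6.67), 0), (0.0275, np.float64(6.92), 0), (0.025, np.float64(7.13), 0), (0.0225, np.float64(8.04), 0), (0.02, np.float64(8.19), 0), (0.0175, np.float64(9.1), 0), (0.015, np.float64(8.51), 0), (0.0125, np.float64(9.83), 0)]
38.5667 [ 0.56640027 -0.18234552  0.16501829]
```

```bash
python3 - <<'E'
from press import *
f=robot.grab_frame("scene"); A=cv2.cvtColor(f["image"],cv2.COLOR_RGB2BGR)[170:290,180:320]
b=.31
for th in (.02,.03,.04,.05):
    robot.move_straight(door(th,r,.02,z),vel=.02,attitude=att(th)); print(th,round(force(th,3)-b,2))
robot.move_straight(door(.05,r,.07,z),vel=.15); print(robot.sense()["t"])
f=robot.grab_frame("scene"); np.savez("scene3.npz",**f); B=cv2.cvtColor(f["image"],cv2.COLOR_RGB2BGR)[170:290,180:320]
cv2.imwrite("pics/c3.png",np.hstack([cv2.resize(x,(400,343),interpolation=2) for x in(A,B)]))
E
```

```text
0.02 8.69
0.03 6.57
0.04 3.4
0.05 -0.01
40.3
```

View pics/c3.png

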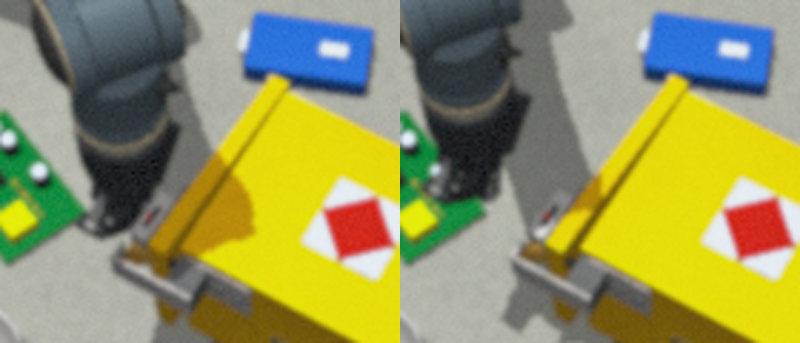

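```bash
python3 - <<'E'
from h import *
H=np.array([-.02,.1])
for n in("scene0","scene2","scene3"):
    f=dict(np.load(n+".npz")); hsv=cv2.cvtColor(f["image"],cv2.COLOR_RGB2HSV)
    red=((hsv[...,0]<8)|(hsv[...,0]>170))&(hsv[...,1]>110)&(hsv[...,2]>70)
    Y=(hsv[...,0]>18)&(hsv[...,0]<34)&(hsv[...,1]>140)&(hsv[...,2]>60)
    k,l,st,ce=cv2.connectedComponentsWithStats(red.astype(np.uint8))
    for i in range(1,k):
        if st[i,4]<60 and 200<ce[i,0]<280 and 140<ce[i,1]<270:
            w=(cast(f,ce[i],.193)[0,:2]-O)@RC-H; print(n,"pin px",np.round(ce[i],1),"area",st[i,4],"r %.4f"%np.hypot(*w),"cab",np.round(w+H,4))
    # white case top (low saturation, bright) near pin, z .19
    P=cloud(f); q=(P[...,:2]-O)@RC-H; rr=np.hypot(q[...,0],q[...,1])
    d=Y&(abs(P[...,2]-.192)<.006)&(rr<.205)&(q[...,0]<.012)
    if n!="scene0":
        ang=np.arctan2(-q[d][:,0],-q[d][:,1]); m=rr[d]>.12; print(n,"door top pts",m.sum(),"ang pct",np.round(np.percentile(ang[m],[3,50,97]),3),"rmax %.4f"%rr[d].max())
E
python3 - <<'E'
import cv2
import numpy as np
o=[]
for n,(x,y) in(("scene0",(230,158)),("scene2",(217,232)),("scene3",(236,250))):
    f=np.load(f"{n}.npz")["image"]; o.append(cv2.resize(f[y-22:y+23,x-22:x+23,::-1],(266,400),interpolation=cv2.INTER_CUBIC) if 0 else cv2.resize(np.ascontiguousarray(f[y-22:y+23,x-22:x+23,::-1]),(266,266),interpolation=cv2.INTER_CUBIC))
cv2.imwrite("pics/c4.png",np.hstack(o))
E
```

```text
scene2 door top pts 219 ang pct [0.231 0.294 0.354] rmax 0.1996
scene3 pin px [231. 245.] area 1 r 0.1792 cab [-0.0383 -0.0782]
scene3 door top pts 215 ang pct [-0.079 -0.025  0.029] rmax 0.2008
```

View pics/c4.png

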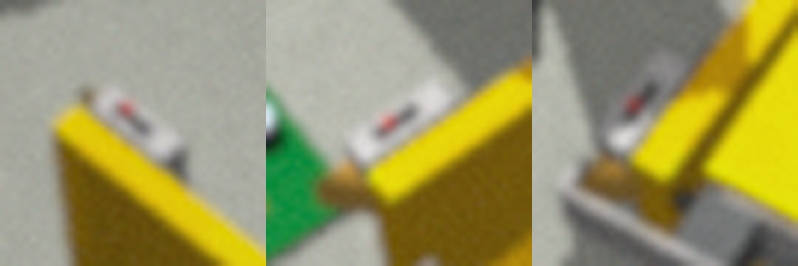

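```bash
python3 - <<'E'
from press import *
H=np.array([-.02,.1])
def meas(f,n,c):
    I=f["image"].astype(float); red=np.clip(I[...,0]-np.maximum(I[...,1],I[...,2])-25,0,None)
    v,u=np.mgrid[:420,:560]; red[(abs(u-c[0])>14)|(abs(v-c[1])>14)]=0
    yel=I[...,1]-I[...,2]>25; red[yel]=0
    p=np.array([(red*u).sum(),(red*v).sum()])/red.sum()
    w=(cast(f,p,.193)[0,:2]-O)@RC-H
    # pin centre ~10 mm outside outer face
    th=np.arctan2(-w[0],-w[1])-np.arcsin(.010/np.hypot(*w)); print(n,"pin",np.round(p,1),"r %.4f"%np.hypot(*w),"th~%.3f"%th)
for n,c in(("scene0",(229,155)),("scene2",(217,230)),("scene3",(232,245))): meas(dict(np.load(n+".npz")),n,c)
robot.move_straight(door(.05,r,.10,.30),vel=.15)
f=robot.grab_frame("scene"); np.savez("scene4.npz",**f); meas(f,"scene4",(232,245))
g=robot.grab_frame("top"); np.savez("top4.npz",**g)
print(robot.sense()["t"])
P=cloud(g);hsv=cv2.cvtColor(g["image"],cv2.COLOR_RGB2HSV)
q=(P[...,:2]-O)@RC
d=(hsv[...,0]>18)&(hsv[...,0]<34)&(hsv[...,1]>140)&(q[...,0]<-.003)&(q[...,0]>-.08)&(abs(P[...,2]-.192)<.01)
v,u=np.where(d); w=(cast(g,np.c_[u,v],.192)[:,:2]-O)@RC
for y in(.07,.04,.01,-.02,-.05,-.08): 
    m=abs(w[:,1]-y)<.012
    if m.any(): print(y,m.sum(),np.round(np.percentile(w[m,0],[2,50]),4))
cv2.imwrite("pics/c5.png",cv2.resize(np.ascontiguousarray(g["image"][130:220,250:370,::-1]),(800,600),interpolation=2))
E
```

```text
scene0 pin [228.9 153.9] r 0.1798 th~1.815
scene2 pin [215.3 230.3] r 0.1791 th~0.367
scene3 pin [230.8 245.2] r 0.1800 th~0.047
scene4 pin [230.8 245. ] r 0.1795 th~0.049
41.525
0.07 73 [-0.0207 -0.0128]
0.04 77 [-0.0228 -0.0142]
0.01 74 [-0.0241 -0.0158]
-0.02 72 [-0.0251 -0.0173]
-0.05 76 [-0.0268 -0.0183]
-0.08 75 [-0.0273 -0.019 ]
```

View pics/c5.png

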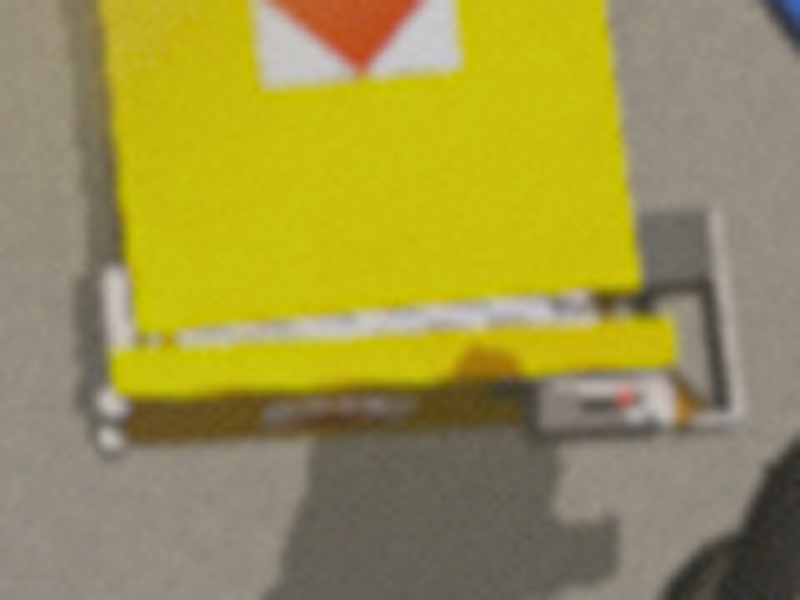

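The door rests at about 0.044 rad. The pin (625,400) is at the fully-out end of its slot, with the brass nose (688,408) behind the keeper lip (715,415), so it is latched. The robot is clear.

```bash
python3 -c "
from plant import robot
print(robot.sense()['tcp_pos'],robot.sense()['t']); robot.close_job()"
```

```text
[ 0.48168711 -0.18553919  0.29894046] 41.525
the job is handed in; nothing more can be done
```

The tray is home, the door is shut and latched, and the job was handed in at 41.5 s with the robot clear of everything.

- **Tray:** I pushed it in slowly from about 0.10 m out with the closed fingers. It stopped against its back stop at the same depth twice, about 1 mm past the calculated home position, which is within the calibration.
- **Door:** I swept it shut at about 0.5 rad/s or less, then pressed the latch case in steps of 0.4 to 0.9 mm up to 9.8 N, below the 12 N limit.
- **Latch check:** After release the door stayed at about 0.044 rad in two pictures 1.2 s apart. The red pin is back at its fully-out position (179.5 mm from the hinge, against 179–180 mm with the door open), and the bolt nose sits behind the keeper lip.

**Less certain:** The snap itself showed only as a small dip in force, from about 4.1 to 2.5 N near 0.04 rad. That is lower than the 5 to 8 N given, so I judged the latch by the pin and the resting door angle instead. I did not test it by pulling on the door. I also did not measure the bystander objects again afterwards. None of the moves was planned near them, and nothing looked disturbed in the pictures.

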